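# Set the shock absorber's preload collar to step 4

## Task

The motorcycle shock absorber standing in the bench clamp has been left too soft. Turn its numbered preload collar round by the blue hand lever until it clicks into step 4, the same as its twin in the crate, and let go. Leave the clamp locked, and the cans and the mug standing where they are.

Things in the scene. Friction and masses are not known exactly. Their poses are not given: they have to be found in the camera images.
- clamp: Dark blue-grey bench clamp bolted down (base 200 x 112 x 14 mm, jaws 106 mm high, orange liners) with a shock absorber standing upright in it: one fixed body, will not budge. Origin: on the bench, on the shock's vertical centre line; z up; x along the clamp (sliding jaw and red lever at -x, fixed jaw at +x), y across. Place and yaw vary.
- preload_collar (a joint): Turn of the black numbered collar about the shock's centre line, rad, growing clockwise from above. Step 1 at 0, 2 at 0.524, 3 at 1.047, 4 at 1.571, 5 at 2.094; hard stops just past 1 and 5. Starts at step 1, 2 or 3. Leaving a step takes 8 to 10 N sideways at mid-grip; past half way it snaps on by itself into the next step, centres there and stays.
- lever_grip (a point): Mid-point of the blue grip of the collar's hand lever, 82 mm from the centre line, 281.5 mm above the bench. The lever is level and radial: round bar 16 to 18 mm thick, from 52 to 112 mm out, on a steel strap 20 x 5 mm. Along the clamp's own axes it points 30 degrees from +x towards -y at step 1, along -y at step 3, 30 degrees beyond -y towards -x at step 4.
- collar_axis (a point): Point on the shock's centre line at the lever's height, 281.5 mm above the bench; the collar turns about the vertical through it. Axes as the clamp's. Here: yellow spring 57 mm diameter from 121 to 264 mm above the bench, collar flange 80 mm diameter with top face at 286 mm, aluminium cover 51 mm diameter, upper eye 36 mm diameter with its top at 354 mm.
- index_mark (a point): Tip of the fixed red index arrow on the aluminium cover, 29 mm from the centre line on the clamp's +y side, 289 mm above the bench. White numerals 1 to 5, 10 mm high, lie on the top face of the black flange; the one by the red arrow is the step that is set.
- clamp_lever (a joint): Swing of the clamp's red cam lever about a vertical pin, in rad: 0 locked (lever lies across the clamp, towards its +y side), up to 1.5 open (swung towards -x). It must stay locked.
- clamp_lever_tip (a point): Near the end of the red clamp lever, 120 mm from its pin, 66 mm above the bench.
- can_orange: Empty orange drink can standing upright, 65 mm diameter, 115 mm high, 16 g, easily knocked over. Origin: centre of its underside.
- can_green: Empty green drink can standing upright, same size as the orange one. Origin: centre of its underside.
- can_silver: Empty silver drink can standing upright, same size as the orange one. Origin: centre of its underside.
- mug: White ceramic mug, 82 mm diameter, 92 mm high, handle at its +y. Origin: centre of its underside.

How it is judged:
By the outcome, as a careful person would: the job done as asked, in the order asked, and still so for the second after the job is handed in, with the robot touching nothing.
It also fails if it takes over 35 s, if anything falls off the work surface, if the arm or the gripper's body presses on something with over 40 N, if the wrist force passes 120 N, or if a joint passes its speed limit or range.

## Robot

A 6-joint arm with a two-finger parallel gripper is mounted at the origin on the work surface. World frame = base frame: x ahead of the robot, y to its left, z up, the work surface at z = 0. Lengths are in mm, angles in rad, forces in N, time in s.
With the tool pointing down it reaches from about 300 to 775 mm from the base axis. Payload 14.6 kg.
Tool frame: the origin (TCP) lies at the very end of the fingers, on their centre line; the grasp point (between the pads) lies 19 mm behind it; y points along the fingers, z is the direction in which the jaws open and shut, and the axes are right-handed (so a half turn about y gives the same grasp; the last joint's range is limited). The gripper opens to 94 mm and grips with 3 to 60 N. Pads are 16 mm wide; open, the fingers measure 119 mm over their backs; the gripper's body (75 mm by 177 mm) begins 78 mm behind the grasp point.
Start: joints at [-1.318, 0.3, 1.521, -0, 1.321, -0.067], TCP at [172.9, -522.106, 166.946] pointing down, gripper open.
Joint ranges: [-3.03, 3.03], [-0.79, 2.21], [0.23, 2.52], [-1.04, 4.18], [0, 3.07], [-2.55, 2.55]. Speed limits (rad/s): [2.22, 2.22, 2.57, 3.14, 3.14, 3.14].

## Interface

Orientations are given as [roll, pitch, yaw] about the fixed x, y, z axes, in that order (R = Rz(yaw) Ry(pitch) Rx(roll)).
In Python, from cell import monitor, optics, manip gives the robot as it stands.
- The arm moves only by the shell command python3 -m creep 'ROWS' [FORCE]. ROWS is JSON, a list of rows, each an object of numbers: "tx", "ty", "tz": the shift along the tool's x, y, z scaled (see below); "turn": the turn about the tool's y scaled (see below); "fingers": the finger opening in mm, from 0 to 94. In form: [{"tx": .., "ty": .., "tz": .., "turn": .., "fingers": ..}, ...]. A call has 1 to 20 rows; each row is the pose to reach, as a shift and turn from the pose measured when the call began, along the tool's axes at that moment, turning the shorter way round; what a row does not reach only later rows make up. The controller multiplies each number of a shift by 200 mm and each number of a turn by pi rad. A row lasts 1/10 s, in which the tool goes at most 50 mm and 8.59 degrees, less where a joint would pass 70% of its speed; a pose out of reach is approached as far as the arm can. A call with a number of a shift or a turn outside -1 to 1 is refused whole. A call with a gripper value outside its range is refused whole. The fingers move at their own pace and stop on an object; FORCE is the grip in N (left out, the last holds). Time passes only in rows, so rows that repeat a pose let the fingers close. It gives the time, the measured TCP pose, the force and the opening at its end, in the units of the state.
- monitor.read_state(): the state, without advancing time (a new reading comes with each control period).
- optics.camera(name): name is "side" or "top"; returns a dict with "frame" (420x560x3 uint8, red, green, blue), "range_z" (420x560 float32, mm along the optical axis (not along the pixel's ray), 0 where there is no reading), "fx", "fy", "cx", "cy" (pixels), "R" (3x3) and "t" (3): a world point X has camera coordinates R X + t. Camera axes: x right, y down, z forward; pixel columns grow to the right and rows downward; lengths in mm; the calibration is good to about 2 mm. A picture is of the moment at which its call begins.
- manip.sign_off(): hands the job in, once; it reports no verdict.
The state is a dict: "clock": time; "joints": joint angles; "qd": joint speeds; "effort": joint torques, N m; "eef_pos": TCP position; "eef_rot": TCP orientation; "wrist_force": force on the tool from outside, world axes, zero at the start; "moment": the same for the moment, N m; "finger_gap": finger opening in mm.
Only numpy, scipy, OpenCV 4.12 (cv2) and the standard library are available. Lean on these libraries where they do the work, as an engineer would, in place of code of your own. Each camera call takes 0.05 s, during which the arm holds its last target.

## Working session

There is one attempt and no reset: what is moved stays moved. The work goes in short steps, Python scripts to look and compute and a shell command to move; the robot and the scene stay as the last step left them, time stands still between calls to the robot, and variables do not carry over. Pictures are saved under pics/ and viewed, and the job is handed in when it is done.

```bash
mkdir -p pics; ls; python3 - <<'E'
from cell import monitor, optics, manip
import cv2,numpy as np
s=monitor.read_state(); print(s)
for n in("side","top"):
    c=optics.camera(n); cv2.imwrite(f"pics/{n}0.png",c["frame"][:,:,::-1]); np.savez(f"{n}0.npz",**c)
    print(n,c["fx"],c["fy"],c["cx"],c["cy"],c["R"],c["t"])
E
```

```text
pics
{'clock': 0.0, 'joints': array([-1.31758183e+00,  3.00472062e-01,  1.52159821e+00, -3.90010021e-05,
        1.32069720e+00, -6.65803783e-02]), 'qd': array([ 4.79121526e-04,  7.53459422e-04, -6.95382422e-04,  7.53906667e-05,
        2.45670818e-04,  9.24695046e-04]), 'effort': array([ 1.75725083e-03, -5.31804657e+01, -3.52733374e+01,  7.09113339e-02,
        2.44113745e-02, -1.14838417e-04]), 'eef_pos': array([ 172.82163389, -521.81000887,  166.3785857 ]), 'eef_rot': array([-1.57197105e+00,  4.04694041e-05, -2.82178813e+00]), 'wrist_force': array([ 0.18176117, -0.09225011, -0.13640991]), 'moment': array([-0.01064254,  0.01169641,  0.00280077]), 'finger_gap': 93.68778207659767}
side 391.4999906004704 391.4999906004704 278.58820099704474 217.7432474322938 [[-0.80598782 -0.59177939  0.01344587]
 [-0.44044857  0.58439407 -0.68153402]
 [ 0.3954601  -0.55523034 -0.73166289]] [ 448.28091724  360.93429908 1028.44603263]
top 474.42263822556407 474.42263822556407 280.2496391746407 206.0399453773269 [[ 0.02362863 -0.99967701  0.00935784]
 [-0.99609368 -0.02433851 -0.08488237]
 [ 0.08508271 -0.00731563 -0.99634703]] [   2.71004998  543.8557021  1437.8184609 ]
```

View pics/side0.png

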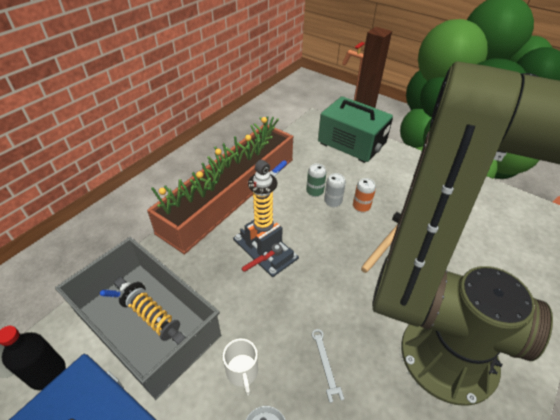

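View pics/top0.png

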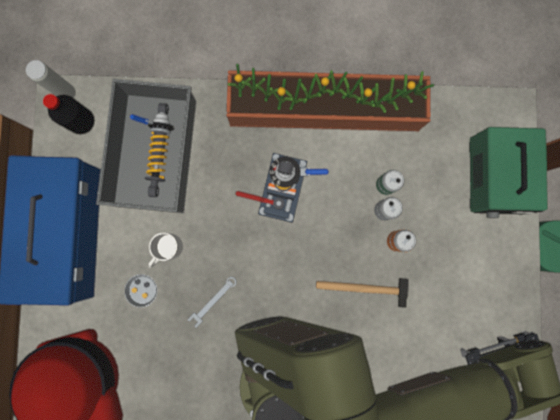

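```bash
cat > h.py <<'E'
import numpy as np
def load(n): return dict(np.load(n))
def world(c,u,v,z=None):
    u=np.asarray(u,float);v=np.asarray(v,float)
    if z is None: z=c["range_z"][v.astype(int),u.astype(int)]
    P=np.stack([(u-c["cx"])/c["fx"]*z,(v-c["cy"])/c["fy"]*z,z],-1)
    return (P-c["t"])@c["R"]
def atheight(c,u,v,h):
    d=np.array([(u-c["cx"])/c["fx"],(v-c["cy"])/c["fy"],1.])@c["R"]
    o=-c["t"]@c["R"]; return o+d*(h-o[2])/d[2]
def proj(c,X):
    p=c["R"]@np.asarray(X,float)+c["t"]; return c["fx"]*p[0]/p[2]+c["cx"],c["fy"]*p[1]/p[2]+c["cy"]
E
python3 - <<'E'
from h import *
import cv2
from scipy import ndimage as N
for n in("top","side"):
    c=load(n+"0.npz"); f=c["frame"]; hsv=cv2.cvtColor(f,cv2.COLOR_RGB2HSV)
    H,S,V=[hsv[...,i].astype(int) for i in range(3)]
    vv,uu=np.mgrid[:420,:560]
    W=world(c,uu,vv)
    for nm,m in dict(blue=(H>100)&(H<130)&(S>150)&(V>80),red=((H<6)|(H>174))&(S>150)&(V>70),yellow=(H>15)&(H<30)&(S>150)).items():
        m=m&(c["range_z"]>0); l,k=N.label(m)
        for i in range(1,k+1):
            q=l==i
            if q.sum()<25: continue
            p=W[q]; print(n,nm,q.sum(),"px",uu[q].mean().round(),vv[q].mean().round(),"med",np.median(p,0).round(),"rng",np.percentile(p,5,0).round(),np.percentile(p,95,0).round())
    # tall blob
    m=(W[...,2]>275)&(W[...,2]<365)&(W[...,0]>400)&(np.abs(W[...,1])<300)&(c["range_z"]>0)
    print(n,"high",m.sum(),np.median(W[m],0).round(1),W[m].min(0).round(),W[m].max(0).round())
    m=(W[...,2]>335)&(W[...,2]<365)&(W[...,0]>400)&(np.abs(W[...,1])<300)&(c["range_z"]>0)
    print(n,"eye",m.sum(),W[m].mean(0).round(1),W[m].min(0).round(),W[m].max(0).round())
    m=(W[...,2]>95)&(W[...,2]<130)&(c["range_z"]>0); l,k=N.label(m)
    for i in range(1,k+1):
        q=l==i
        if q.sum()>40: print(n,"tops",q.sum(),uu[q].mean().round(),vv[q].mean().round(),W[q].mean(0).round(),f[q].mean(0).round())
c=load("top0.npz");cv2.imwrite("pics/topz.png",cv2.resize(c["frame"][130:240,220:340,::-1],None,fx=5,fy=5,interpolation=cv2.INTER_CUBIC))
c=load("side0.npz");cv2.imwrite("pics/sidez.png",cv2.resize(c["frame"][150:280,210:320,::-1],None,fx=4.5,fy=4.5,interpolation=cv2.INTER_CUBIC))
E
```

```text
top blue 57 px 138.0 119.0 med [780. 436. 124.] rng [775. 422. 102.] [785. 451. 140.]
top blue 9746 px 39.0 230.0 med [447. 665. 187.] rng [271. 583. 182.] [629. 756. 191.]
top blue 82 px 317.0 171.0 med [611. -73. 290.] rng [607. -96. 285.] [615. -48. 293.]
top red 171 px 50.0 101.0 med [799. 649. 211.] rng [782. 634. 206.] [815. 667. 215.]
top red 121 px 254.0 197.0 med [565.  98.  70.] rng [553.  47.  55.] [576. 142.  77.]
top red 153 px 84.0 335.0 med [150. 573.  73.] rng [140. 554.  63.] [160. 611.  81.]
top red 5923 px 60.0 389.0 med [ 41. 569. 224.] rng [-29. 472. 169.] [119. 675. 249.]
top yellow 60 px 238.0 78.0 med [881. 142. 203.] rng [873. 133. 107.] [922. 162. 209.]
top yellow 60 px 324.0 81.0 med [878. -98. 203.] rng [ 869. -107.  105.] [923. -90. 209.]
top yellow 63 px 411.0 85.0 med [ 875. -338.  202.] rng [ 865. -370.  103.] [ 920. -329.  207.]
top yellow 59 px 281.0 91.0 med [846.  23. 203.] rng [838.  14. 105.] [888.  31. 209.]
top yellow 61 px 368.0 92.0 med [ 850. -218.  202.] rng [ 841. -236.  103.] [ 895. -209.  208.]
top yellow 51 px 158.0 136.0 med [741. 387.
[... 3207 characters left out ...]
.0 186.0 [843. -51. 109.] [95. 68. 49.]
side tops 44 253.0 137.0 [ 920. -326.  109.] [111.  83.  56.]
side tops 43 243.0 142.0 [ 924. -275.  111.] [127.  88.  62.]
side tops 220 317.0 171.0 [ 618. -306.  108.] [181. 186. 180.]
side tops 237 336.0 181.0 [ 538. -302.  108.] [185. 188. 183.]
side tops 247 366.0 186.0 [ 445. -340.  108.] [187. 185. 179.]
side tops 397 264.0 230.0 [598.  22. 108.] [133. 116. 103.]
side tops 2174 144.0 296.0 [711. 385. 117.] [90. 92. 88.]
side tops 88 112.0 293.0 [777. 432. 112.] [ 53.  77. 135.]
side tops 43 78.0 310.0 [792. 516. 128.] [110. 113. 109.]
side tops 571 454.0 355.0 [  5.  63. 111.] [55. 57. 40.]
side tops 440 35.0 362.0 [766. 651. 113.] [18. 18. 18.]
```

View pics/topz.png

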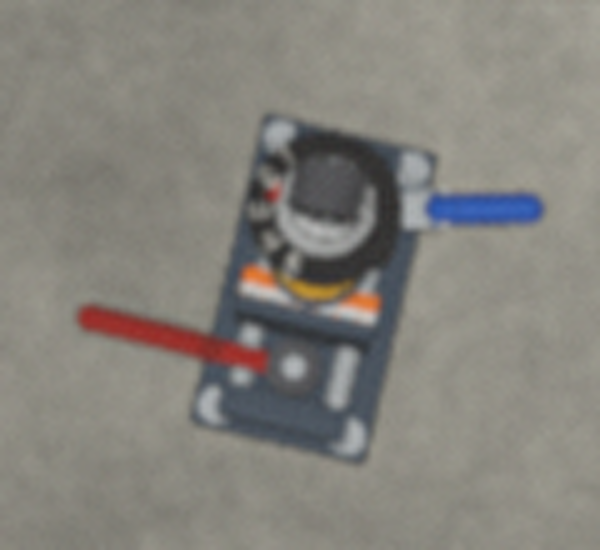

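View pics/sidez.png

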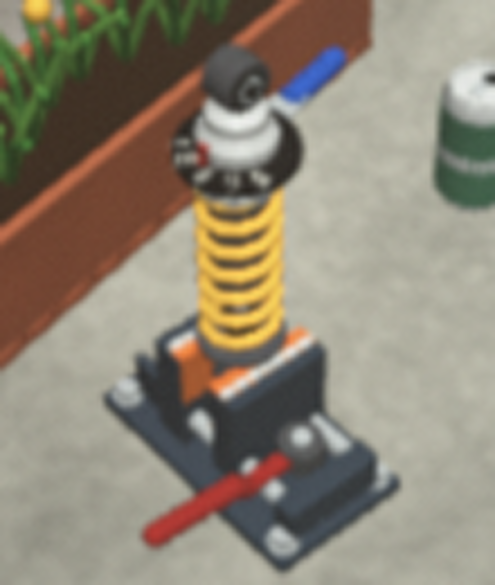

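```bash
python3 - <<'E'
from h import *
import cv2
for n in("top","side"):
    c=load(n+"0.npz"); f=c["frame"]; hsv=cv2.cvtColor(f,cv2.COLOR_RGB2HSV)
    H,S,V=[hsv[...,i].astype(int) for i in range(3)]
    vv,uu=np.mgrid[:420,:560]; W=world(c,uu,vv)
    m=(H>100)&(H<130)&(S>150)&(V>80)&(W[...,2]>270)&(W[...,2]<310)&(np.abs(W[...,1])<200)&(c["range_z"]>0)
    A=np.array([atheight(c,u,v,283)[:2] for u,v in zip(uu[m],vv[m])])
    mu=A.mean(0);d=np.linalg.svd(A-mu)[2][0]; d*=-np.sign(d[1]); print(n,"lever centre",mu,"ang",np.degrees(np.arctan2(d[1],d[0])),"axis",mu-82*d, "ext",np.ptp((A-mu)@d))
    # flange top ring
    m=(abs(W[...,2]-286)<4)&(np.hypot(W[...,0]-607,W[...,1]-9)<45)&(c["range_z"]>0)
    pts=W[m][:,:2]; (x,y),r=cv2.minEnclosingCircle(pts.astype(np.float32)); print("flange",m.sum(),x,y,r)
    m=((H<8)|(H>172))&(S>110)&(W[...,2]>275)&(W[...,2]<310)&(np.hypot(W[...,0]-607,W[...,1]-9)<60)
    print("arrow",m.sum(),W[m].mean(0) if m.any() else None)
    m=((H<6)|(H>174))&(S>150)&(V>70)&(W[...,2]>40)&(W[...,2]<90)&(np.hypot(W[...,0]-565,W[...,1]-98)<90)
    A=np.array([atheight(c,u,v,66)[:2] for u,v in zip(uu[m],vv[m])])
    mu=A.mean(0);d=np.linalg.svd(A-mu)[2][0]; d*=np.sign(d[1]); print("red lever",mu,np.degrees(np.arctan2(d[1],d[0]))-90)
c=load("top0.npz")
for k in [(265,115),(435,155),(365,460),(193,420)]: print(atheight(c,220+k[0]/5-.4,130+k[1]/5-.4,14).round(1))
q=[atheight(c,220+k[0]/5-.4,130+k[1]/5-.4,14) for k in [(265,115),(435,155),(365,460),(193,420)]]
for a,b in((3,0),(2,1)): d=q[b]-q[a];print(np.linalg.norm(d),np.degrees(np.arctan2(d[1],d[0])))
for a,b in((1,0),(2,3)): d=q[b]-q[a];print(np.linalg.norm(d),np.degrees(np.arctan2(d[1],d[0]))-90)
f=c["frame"][155:195,262:312,::-1];cv2.imwrite("pics/tz2.png",cv2.resize(f,None,fx=14,fy=14,interpolation=cv2.INTER_LANCZOS4))
c=load("side0.npz");f=c["frame"][155:200,240:300,::-1];cv2.imwrite("pics/sz2.png",cv2.resize(f,None,fx=13,fy=13,interpolation=cv2.INTER_LANCZOS4))
E
```

```text
top lever centre [612.07755182 -73.03946171] ang -89.03989379399245 axis [610.70354094   8.94902586] ext 53.53530427738218
flange 408 608.2064208984375 6.345809459686279 42.147430419921875
arrow 4 [615.8956612   37.08040512 289.26871166]
red lever [564.65970994  96.70259409] -13.084405402552832
side lever centre [612.50402724 -74.38265668] ang -89.25063685789242 axis [611.43159178   7.6103301 ] ext 52.64231221918541
flange 246 608.9993286132812 6.080381393432617 41.88876724243164
arrow 9 [615.53687083  34.12762402 291.6455327 ]
red lever [562.36811522  97.02842675] -17.052983441421603
[711.6  43.6  14. ]
[688.9 -63.3  14. ]
[497.1 -23.6  14. ]
[519.3  83.3  14. ]
196.33788657348106 -11.678299764909388
195.9030480993357 -11.684107554934894
109.23287098248785 -11.952697529940806
109.21179627221497 -11.724619620537808
```

View pics/tz2.png

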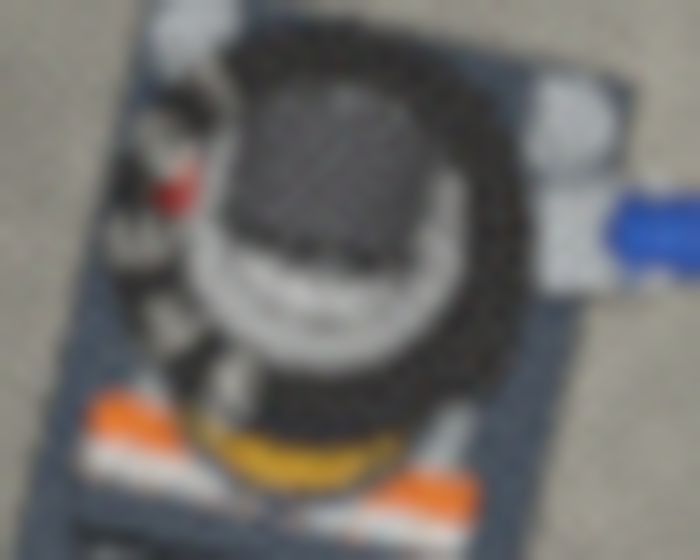

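View pics/sz2.png

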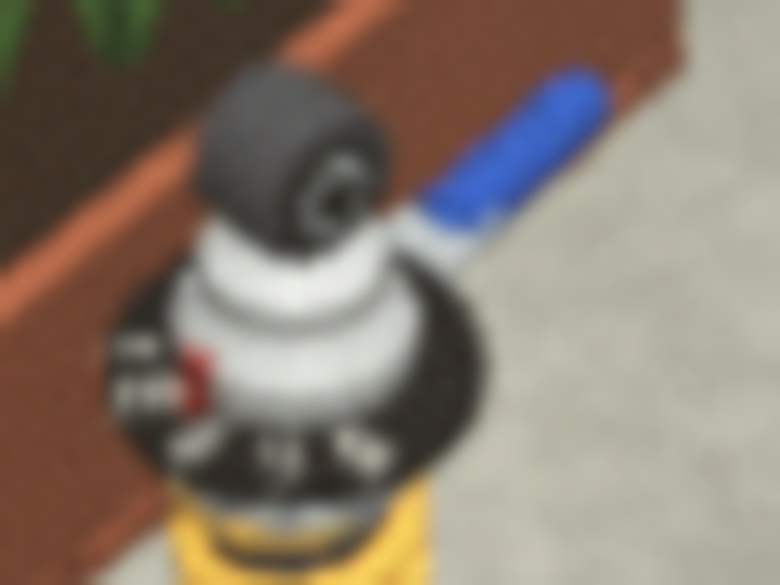

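```bash
cat > need.py <<'E'
# usage: need.py x y z yawdeg
import sys,numpy as np
from scipy.spatial.transform import Rotation as Ro
from cell import monitor
s=monitor.read_state(); R=Ro.from_euler('xyz',s["eef_rot"]).as_matrix()
print("t",s["clock"],"pos",s["eef_pos"].round(1),"rot",np.degrees(s["eef_rot"]).round(1),"F",s["wrist_force"].round(1),"gap",s["finger_gap"].round(1),"q",s["joints"].round(2))
a=list(map(float,sys.argv[1:]))
for i in range(0,len(a),4):
    d=R.T@(np.array(a[i:i+3])-s["eef_pos"]); 
    dy=(a[i+3]-np.degrees(s["eef_rot"][2])+180)%360-180
    print("units",(d/200).round(3),"turn",round(-dy/180,3))
E
python3 need.py 612 -74 366 -89
```

```text
Traceback (most recent call last):
  File "need.py", line 6, in <module>
    print("t",s["clock"],"pos",s["eef_pos"].round(1),"rot",np.degrees(s["eef_rot"]).round(1),"F",s["wrist_force"].round(1),"gap",s["finger_gap"].round(1),"q",s["joints"].round(2))
                                                                                                                                 ^^^^^^^^^^^^^^^^^^^^^
AttributeError: 'float' object has no attribute 'round'
```

```bash
python3 -m creep '[{"tx":0,"ty":-0.25,"tz":0,"turn":0,"fingers":60},{"tx":0,"ty":-0.5,"tz":0,"turn":0,"fingers":60},{"tx":-0.1,"ty":-0.75,"tz":0,"turn":0,"fingers":60},{"tx":-0.25,"ty":-0.95,"tz":0,"turn":0,"fingers":60},{"tx":-0.5,"ty":-1,"tz":-0.1,"turn":0,"fingers":60},{"tx":-0.75,"ty":-1,"tz":-0.2,"turn":0,"fingers":60},{"tx":-1,"ty":-1,"tz":-0.3,"turn":0,"fingers":60},{"tx":-1,"ty":-1,"tz":-0.3,"turn":0,"fingers":60}]'; python3 need.py 612 -74 366 -89
```

```text
clock: 0.9
eef_pos: [346.5, -399.6, 366.6]
eef_rot: [-1.572, 0.001, -2.818]
wrist_force: [-0.0, -0.3, -1.3]
finger_gap: 59.7Traceback (most recent call last):
  File "need.py", line 6, in <module>
    print("t",s["clock"],"pos",s["eef_pos"].round(1),"rot",np.degrees(s["eef_rot"]).round(1),"F",s["wrist_force"].round(1),"gap",s["finger_gap"].round(1),"q",s["joints"].round(2))
                                                                                                                                 ^^^^^^^^^^^^^^^^^^^^^
AttributeError: 'float' object has no attribute 'round'
```

```bash
sed -i 's/s\["finger_gap"\].round(1)/round(s["finger_gap"],1)/' need.py; python3 need.py 612 -74 366 -89 
```

```text
t 0.9 pos [ 346.5 -399.6  366.6] rot [ -90.1    0.  -161.5] F [-0.  -0.3 -1.3] gap 59.7 q [-0.93  0.19  1.21  0.    1.75  0.32]
units [-1.776  0.005 -1.122] turn -0.403
```

```bash
python3 -m creep '[{"tx":-0.2,"ty":0,"tz":-0.13,"turn":-0.045,"fingers":60},{"tx":-0.4,"ty":0,"tz":-0.26,"turn":-0.09,"fingers":60},{"tx":-0.6,"ty":0,"tz":-0.39,"turn":-0.135,"fingers":60},{"tx":-0.8,"ty":0,"tz":-0.51,"turn":-0.18,"fingers":60},{"tx":-0.9,"ty":0,"tz":-0.57,"turn":-0.225,"fingers":60},{"tx":-0.95,"ty":0,"tz":-0.6,"turn":-0.27,"fingers":60},{"tx":-0.95,"ty":0,"tz":-0.6,"turn":-0.315,"fingers":60},{"tx":-0.95,"ty":0,"tz":-0.6,"turn":-0.36,"fingers":60},{"tx":-0.95,"ty":0,"tz":-0.6,"turn":-0.403,"fingers":60},{"tx":-0.95,"ty":0,"tz":-0.6,"turn":-0.403,"fingers":60}]'; python3 need.py 612 -76 366 -89; python3 - <<'E'
from cell import optics
import cv2
import numpy as np
for n in("side","top"):
    c=optics.camera(n); cv2.imwrite(f"pics/{n}1.png",c["frame"][:,:,::-1]); np.savez(f"{n}1.npz",**c)
E
```

```text
clock: 1.9
eef_pos: [488.4, -225.7, 366.5]
eef_rot: [-1.571, 0.002, -1.55]
wrist_force: [-0.2, 0.1, 0.7]
finger_gap: 60.0
t 1.9 pos [ 488.4 -225.7  366.5] rot [-90.    0.1 -88.8] F [-0.2  0.1  0.7] gap 60.0 q [-0.5   0.21  1.18  0.    1.75 -0.52]
units [-0.736  0.003  0.633] turn 0.001
```

View pics/top1.png

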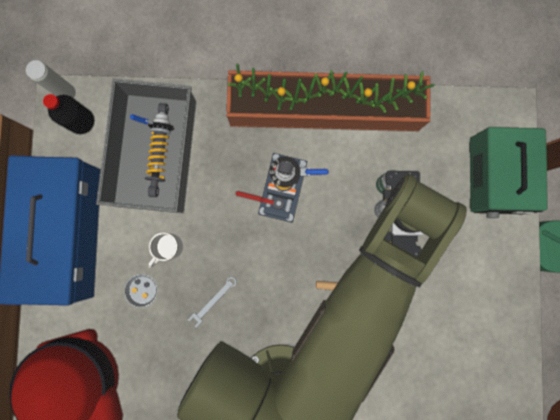

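View pics/side1.png

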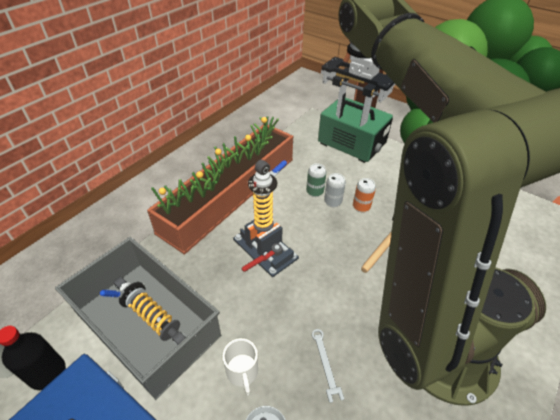

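The collar, lever and obstacles are unchanged: the top view shows the lever at about (316,171) and the hand at (405,235), with the cans still standing. Next I move above the lever.

```bash
python3 -m creep '[{"tx":-0.18,"ty":0,"tz":0.16,"turn":0,"fingers":60},{"tx":-0.36,"ty":0,"tz":0.32,"turn":0,"fingers":60},{"tx":-0.54,"ty":0,"tz":0.48,"turn":0,"fingers":60},{"tx":-0.736,"ty":0,"tz":0.633,"turn":0,"fingers":60},{"tx":-0.736,"ty":0,"tz":0.633,"turn":0,"fingers":60},{"tx":-0.736,"ty":0.1,"tz":0.633,"turn":0,"fingers":60},{"tx":-0.736,"ty":0.1,"tz":0.633,"turn":0,"fingers":60}]'; python3 need.py 612 -76 262 -89; python3 - <<'E'
from cell import optics
import cv2
import numpy as np
for n in("side","top"):
    c=optics.camera(n); np.savez(f"{n}2.npz",**c)
    cv2.imwrite(f"pics/{n}2.png",cv2.resize(c["frame"][100:260,190:370,::-1],None,fx=3.6,fy=3.6,interpolation=cv2.INTER_CUBIC))
E
```

```text
clock: 2.7
eef_pos: [612.3, -76.9, 344.4]
eef_rot: [-1.575, 0.002, -1.56]
wrist_force: [0.7, -0.8, -0.9]
finger_gap: 59.8
t 2.7 pos [612.3 -76.9 344.4] rot [-90.2   0.1 -89.4] F [ 0.7 -0.8 -0.9] gap 59.8 q [-0.18  0.41  0.97  0.    1.76 -0.2 ]
units [-0.004  0.412  0.   ] turn -0.002
```

View pics/side2.png

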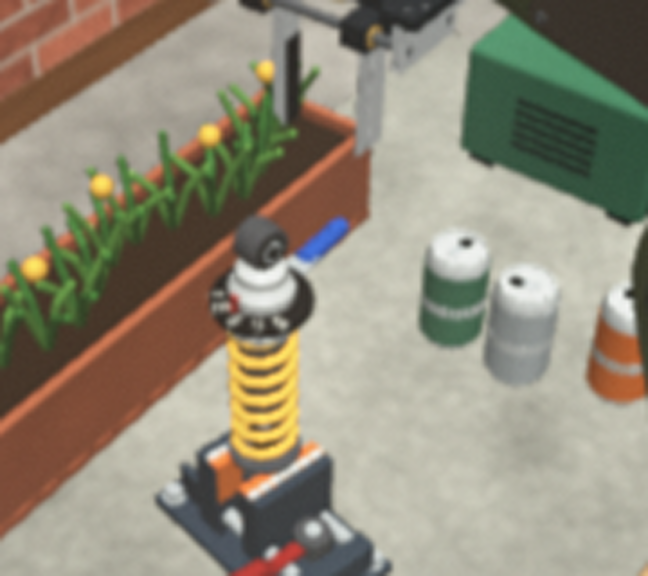

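View pics/top2.png

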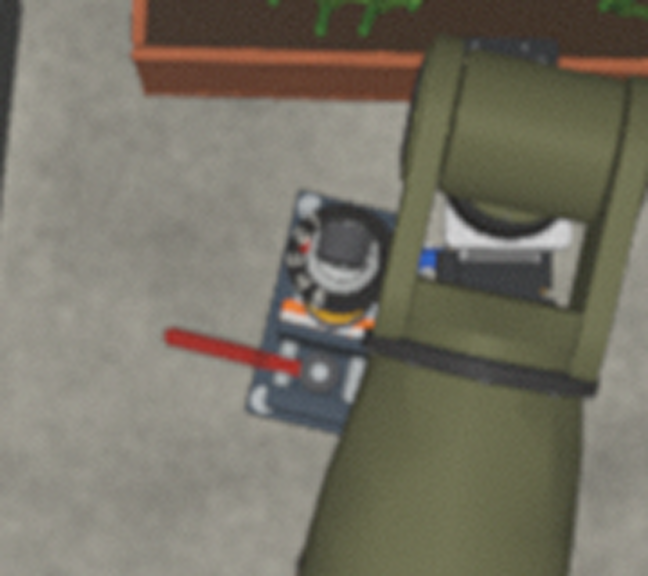

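```bash
python3 - <<'E'
from h import *
c=load("side2.npz")
for X in [(612,-77,344),(612,-77,281),(612.3,-73.7,281.5)]: print(proj(c,X))
E
python3 -m creep '[{"tx":0,"ty":0.2,"tz":0,"turn":0,"fingers":50},{"tx":0,"ty":0.3,"tz":0,"turn":0,"fingers":50},{"tx":0,"ty":0.41,"tz":0,"turn":0,"fingers":50},{"tx":0,"ty":0.41,"tz":0,"turn":0,"fingers":50}]'; python3 - <<'E'
from cell import optics
import cv2
import numpy as np
for n in("side",):
    c=optics.camera(n); np.savez(f"{n}3.npz",**c)
    cv2.imwrite(f"pics/{n}3.png",cv2.resize(c["frame"][100:220,210:350,::-1],None,fx=4.5,fy=4.5,interpolation=cv2.INTER_CUBIC))
E
```

```text
(np.float64(280.50923390955273), np.float64(148.38292665856108))
(np.float64(280.1298763195898), np.float64(166.4457888408552))
(np.float64(279.35797122468483), np.float64(166.86476485149868))
clock: 3.2
eef_pos: [611.7, -77.7, 263.6]
eef_rot: [-1.575, 0.002, -1.561]
wrist_force: [-0.7, 0.1, -1.1]
finger_gap: 49.8
```

View pics/side3.png

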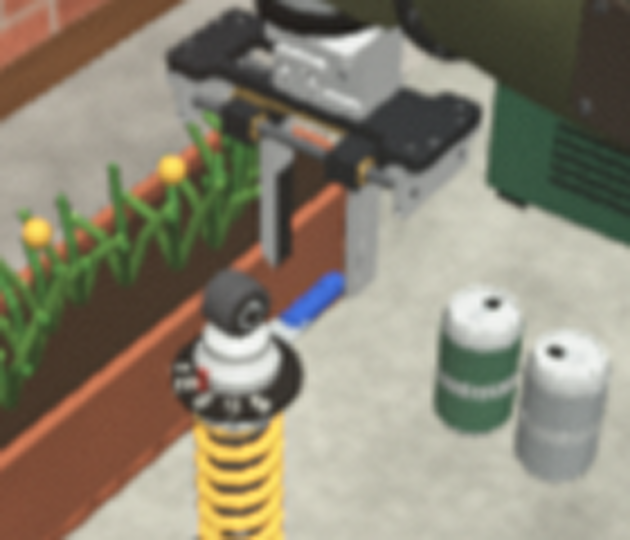

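```bash
python3 - <<'E'
from h import *
c=load("side3.npz")
for X in [(611.7-27,-77.7,263.6),(611.7+27,-77.7,263.6),(611.7,-112,281.5),(611.7,-52,281.5)]:
    u,v=proj(c,X); print(u,v,(u-210)*4.5,(v-100)*4.5)
for z in [(360,280),(360,250),(278,250),(365,210),(310,300)]:
    u=210+z[0]/4.5;v=100+z[1]/4.5; print(z,world(c,u,v).round(1))
E
```

```text
287.95129548658986 174.83286632470475 350.78082968965435 336.7478984611714
272.7127970093572 167.412051644911 282.2075865421074 303.3542324020995
287.38812698135615 160.1281041841386 348.2465714161027 270.5764688286237
274.94116553693465 170.9288827111563 292.23524491620594 319.17997220020334
(360, 280) [576.  -72.2 316.9]
(360, 250) [575.3 -69.7 341.5]
(278, 250) [635.2 -68.5 313.9]
(365, 210) [574.2 -71.5 370. ]
(310, 300) [608.5 -66.1 289.1]
```

```bash
python3 - <<'E'
from h import *
import cv2
for k in (2,3):
    c=load(f"side{k}.npz"); vv,uu=np.mgrid[:420,:560]; W=world(c,uu,vv)
    m=(c["range_z"]>0)&(W[...,0]>540)&(W[...,0]<680)&(W[...,1]>-130)&(W[...,1]<-55)&(W[...,2]>240)
    for s,mm in(("near",m&(W[...,0]<602)),("far",m&(W[...,0]>622))):
        p=W[mm]; lo=p[:,2]<p[:,2].min()+15; print(k,s,p[:,2].min(),p[lo].mean(0).round(1), sorted(p[:,2])[:12])
c=load("side3.npz")
cv2.imwrite("pics/s3z.png",cv2.resize(c["frame"][130:190,250:320,::-1],None,fx=10,fy=10,interpolation=cv2.INTER_CUBIC))
E
```

```text
2 near 381.1612235346074 [576.7 -72.  390.9] [np.float64(381.1612235346074), np.float64(385.24267314153946), np.float64(385.5414963769168), np.float64(388.04070530878823), np.float64(389.45894685142554), np.float64(390.06735255493163), np.float64(390.37379141449435), np.float64(390.57673458154403), np.float64(390.73619118004524), np.float64(391.81977382747084), np.float64(391.82849179564494), np.float64(392.0002964031608)]
2 far 382.95511050913956 [645.7 -71.3 390.5] [np.float64(382.95511050913956), np.float64(383.3750511555277), np.float64(383.64363007077793), np.float64(383.8908339093402), np.float64(384.91771215527774), np.float64(385.2702129187933), np.float64(386.6537779214459), np.float64(386.79147763569006), np.float64(386.9444271156503), np.float64(388.49390848071295), np.float64(388.83034543798124), np.float64(389.2145812349287)]
3 near 301.83266168490485 [580.4 -72.8 311.2] [np.float64(301.83266168490485), np.float64(305.58829790205857), np.float64(306.93310235888885), np.float64(307.6652546955656), np.float64(308.06269602309567), np.float64(308.7852048132809), np.float64(309.48259167436134), np.float64(309.8675984323594), np.float64(310.41668168638114), np.float64(310.5613678546084), np.float64(311.8880745797971), np.float64(312.4921229962504)]
3 far 302.6050876663574 [639.9 -72.2 310. ] [np.float64(302.6050876663574), np.float64(302.9982711143537), np.float64(303.0417430854061), np.float64(303.23262189160187), np.float64(303.49630005256955), np.float64(303.6716192388181), np.float64(304.30448513207057), np.float64(305.4644288873932), np.float64(306.34245918658576), np.float64(306.4221019730913), np.float64(306.5238617911528), np.float64(308.8050565704049)]
```

View pics/s3z.png

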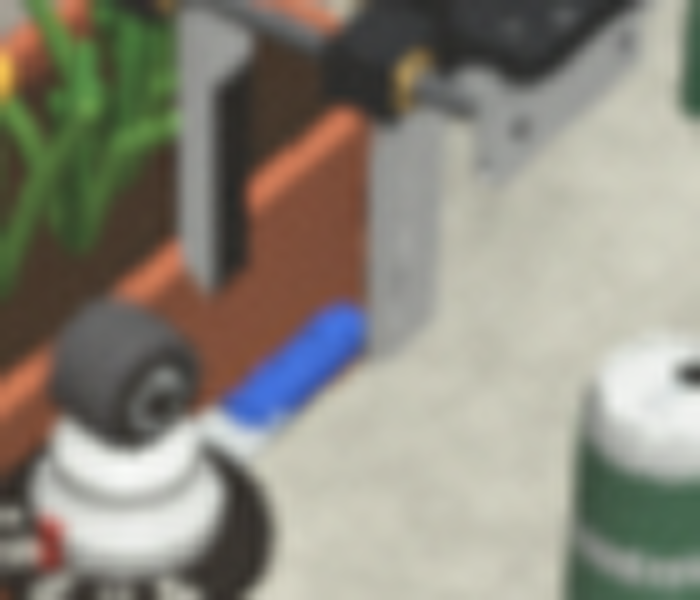

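The fingers straddle the lever in plan. In depth, though, their ends sit at z of about 302, about 38 mm above the reported TCP (263.6), and the earlier picture shows the same offset. The lever (289) and can tops (110) measure correctly, so I trust the images and go lower by that amount, watching the force.

```bash
python3 -m creep '[{"tx":0,"ty":0.05,"tz":0,"turn":0,"fingers":50},{"tx":0,"ty":0.1,"tz":0,"turn":0,"fingers":50},{"tx":0,"ty":0.15,"tz":0,"turn":0,"fingers":50},{"tx":0,"ty":0.19,"tz":0,"turn":0,"fingers":50},{"tx":0,"ty":0.19,"tz":0,"turn":0,"fingers":50}]'; python3 - <<'E'
from cell import optics
import cv2
from h import *
c=optics.camera("side"); np.savez("side4.npz",**c)
cv2.imwrite("pics/side4.png",cv2.resize(c["frame"][120:200,240:330,::-1],None,fx=7,fy=7,interpolation=cv2.INTER_CUBIC))
c=load("side4.npz"); vv,uu=np.mgrid[:420,:560]; W=world(c,uu,vv)
m=(c["range_z"]>0)&(W[...,0]>540)&(W[...,0]<602)&(W[...,1]>-130)&(W[...,1]<-55)&(W[...,2]>230)
p=W[m]; print(p[:,2].min(),p[p[:,2]<p[:,2].min()+20].mean(0))
E
```

```text
clock: 3.75
eef_pos: [611.8, -77.5, 226.2]
eef_rot: [-1.574, 0.002, -1.561]
wrist_force: [-0.9, -0.4, -0.2]
finger_gap: 49.9
265.70847649688 [579.02170104 -72.56783028 278.03067577]
```

View pics/side4.png

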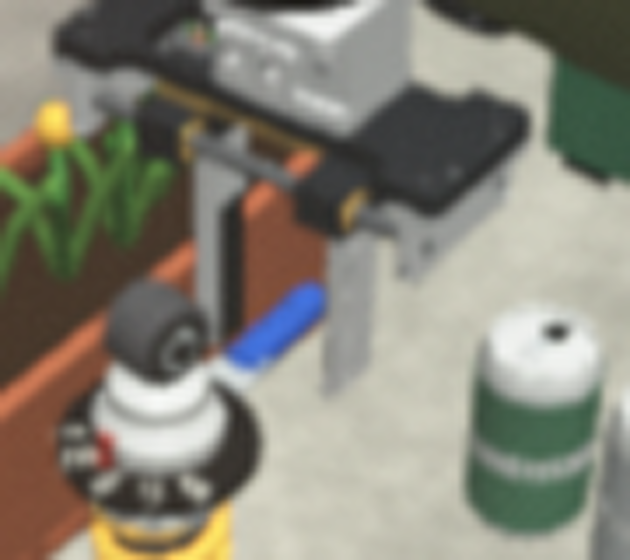

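```bash
python3 -m creep '[{"tx":0,"ty":0.19,"tz":0,"turn":0,"fingers":22},{"tx":0,"ty":0,"tz":0,"turn":0,"fingers":22}]' 2>/dev/null >/dev/null & wait; python3 need.py 611 -77.5 226 -89
```

```text
t 4.0 pos [607.8 -76.8 217. ] rot [-91.1   0.3 -89.4] F [ 0.8 -0.5  0.3] gap 37.2 q [-0.19  0.43  1.23  0.    1.5  -0.2 ]
units [ 0.004 -0.045  0.015] turn -0.002
```

I mistyped one row there: a ty of 0.19 counted from the new pose, so the tool dipped about 9 mm. There was no contact force. I'll correct the height and finish closing.

```bash
python3 -m creep '[{"tx":0,"ty":-0.045,"tz":0.015,"turn":0,"fingers":21},{"tx":0,"ty":-0.045,"tz":0.015,"turn":0,"fingers":21},{"tx":0,"ty":-0.045,"tz":0.015,"turn":0,"fingers":21},{"tx":0,"ty":-0.045,"tz":0.015,"turn":0,"fingers":21}]'
python3 - <<'E'
import numpy as np,subprocess
a=[]
for t in (-95,-101,-107,-113,-119,-125,-131,-134):
    r=np.radians(t); a+=[609.5+85*np.cos(r),7.5+85*np.sin(r),226,t]
print(subprocess.run(["python3","need.py"]+[str(x) for x in a],capture_output=True,text=True).stdout)
E
```

```text
clock: 4.4
eef_pos: [610.9, -76.8, 225.6]
eef_rot: [-1.591, 0.005, -1.561]
wrist_force: [0.9, 0.8, -0.2]
finger_gap: 20.8
t 4.4 pos [610.9 -76.8 225.6] rot [-91.1   0.3 -89.4] F [ 0.9  0.8 -0.2] gap 20.8 q [-0.19  0.43  1.21  0.    1.52 -0.2 ]
units [ 0.001 -0.001 -0.044] turn 0.031
units [-0.005 -0.    -0.088] turn 0.064
units [-0.016  0.001 -0.131] turn 0.098
units [-0.032  0.002 -0.173] turn 0.131
units [-0.052  0.003 -0.213] turn 0.164
units [-0.076  0.003 -0.25 ] turn 0.198
units [-0.104  0.004 -0.285] turn 0.231
units [-0.119  0.005 -0.301] turn 0.248
```

```bash
python3 -m creep '[{"tx":0,"ty":0,"tz":-0.022,"turn":0.015,"fingers":21},{"tx":0.001,"ty":0,"tz":-0.044,"turn":0.031,"fingers":21},{"tx":-0.002,"ty":0,"tz":-0.066,"turn":0.048,"fingers":21},{"tx":-0.005,"ty":0,"tz":-0.088,"turn":0.064,"fingers":21},{"tx":-0.01,"ty":0.001,"tz":-0.11,"turn":0.081,"fingers":21},{"tx":-0.016,"ty":0.001,"tz":-0.131,"turn":0.098,"fingers":21}]'
python3 - <<'E'
from cell import optics
import cv2,numpy as np
c=optics.camera("side"); np.savez("side5.npz",**c)
cv2.imwrite("pics/side5.png",cv2.resize(c["frame"][120:200,240:330,::-1],None,fx=7,fy=7,interpolation=cv2.INTER_CUBIC))
E
python3 - <<'E'
import numpy as np,subprocess
a=[]
for t in (-107,-113,-119,-125,-131,-134):
    r=np.radians(t); a+=[609.5+85*np.cos(r),7.5+85*np.sin(r),226,t]
print(subprocess.run(["python3","need.py"]+[str(x) for x in a],capture_output=True,text=True).stdout)
E
```

```text
clock: 5.0
eef_pos: [584.7, -73.9, 225.7]
eef_rot: [-1.591, -0.001, -1.871]
wrist_force: [4.3, -1.3, -2.9]
finger_gap: 20.8
t 5.05 pos [584.4 -73.8 225.8] rot [-9.110e+01 -1.000e-01 -1.074e+02] F [ 2.6 -0.2 -2.6] gap 21.3 q [-0.19  0.37  1.3   0.    1.5   0.11]
units [-0.    -0.001  0.001] turn -0.002
units [-0.002 -0.    -0.043] turn 0.031
units [-0.009  0.001 -0.087] turn 0.065
units [-0.02   0.002 -0.13 ] turn 0.098
units [-0.036  0.002 -0.172] turn 0.131
units [-0.045  0.003 -0.192] turn 0.148
```

View pics/side5.png

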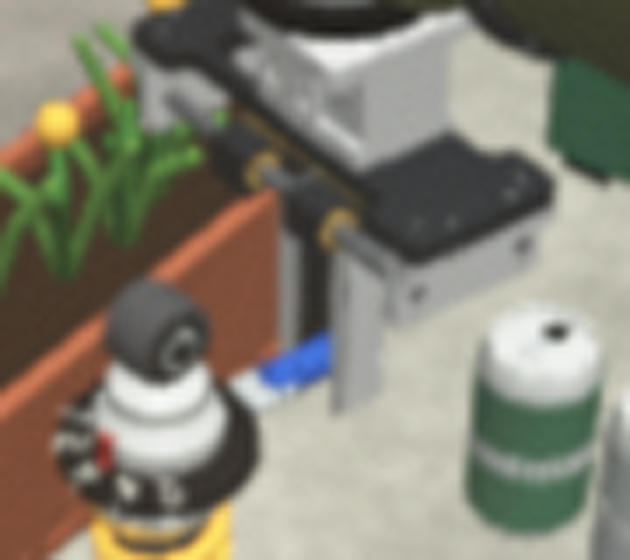

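The collar is turning: the numerals have shifted and the lever follows between the pads. I continue to the step 4 bearing.

```bash
python3 -m creep '[{"tx":-0.001,"ty":0,"tz":-0.022,"turn":0.015,"fingers":21},{"tx":-0.002,"ty":0,"tz":-0.043,"turn":0.031,"fingers":21},{"tx":-0.005,"ty":0,"tz":-0.065,"turn":0.048,"fingers":21},{"tx":-0.009,"ty":0.001,"tz":-0.087,"turn":0.065,"fingers":21},{"tx":-0.014,"ty":0.001,"tz":-0.108,"turn":0.081,"fingers":21},{"tx":-0.02,"ty":0.002,"tz":-0.13,"turn":0.098,"fingers":21},{"tx":-0.028,"ty":0.002,"tz":-0.151,"turn":0.115,"fingers":21},{"tx":-0.037,"ty":0.002,"tz":-0.174,"turn":0.133,"fingers":21},{"tx":-0.037,"ty":0.002,"tz":-0.174,"turn":0.133,"fingers":21},{"tx":-0.037,"ty":0.002,"tz":-0.174,"turn":0.133,"fingers":45},{"tx":-0.037,"ty":0.002,"tz":-0.174,"turn":0.133,"fingers":45},{"tx":-0.037,"ty":0.002,"tz":-0.174,"turn":0.133,"fingers":45},{"tx":-0.037,"ty":0.002,"tz":-0.174,"turn":0.133,"fingers":45}]'
cat > lev.py <<'E'
import sys,cv2
from h import *
from cell import optics
tag=sys.argv[1]
for n in("side","top"):
    c=optics.camera(n); np.savez(f"{n}{tag}.npz",**c); f=c["frame"]
    cv2.imwrite(f"pics/{n}{tag}.png",cv2.resize(f[120:220,230:330,::-1],None,fx=6,fy=6,interpolation=cv2.INTER_CUBIC))
    hsv=cv2.cvtColor(f,cv2.COLOR_RGB2HSV); H,S,V=[hsv[...,i].astype(int) for i in range(3)]
    vv,uu=np.mgrid[:420,:560]; W=world(c,uu,vv)
    m=(H>100)&(H<130)&(S>150)&(V>80)&(W[...,2]>270)&(W[...,2]<310)&(np.abs(W[...,1])<200)&(c["range_z"]>0)
    if m.sum()<10: print(n,"few",m.sum()); continue
    A=np.array([atheight(c,u,v,283)[:2] for u,v in zip(uu[m],vv[m])])
    mu=A.mean(0);d=np.linalg.svd(A-mu)[2][0]; d*=-np.sign(d[1]); r=mu-[609.5,7.5]
    print(n,m.sum(),mu.round(1),"svd ang",np.degrees(np.arctan2(d[1],d[0])).round(1),"radial",np.degrees(np.arctan2(r[1],r[0])).round(1),np.hypot(*r).round(1))
E
python3 lev.py 6
```

```text
clock: 6.35
eef_pos: [553.5, -56.4, 226.0]
eef_rot: [-1.589, -0.009, -2.291]
wrist_force: [0.2, -0.6, -0.1]
finger_gap: 44.5
side 32 [563.  -44.9] svd ang -134.5 radial -131.6 70.0
top few 0
```

View pics/side6.png

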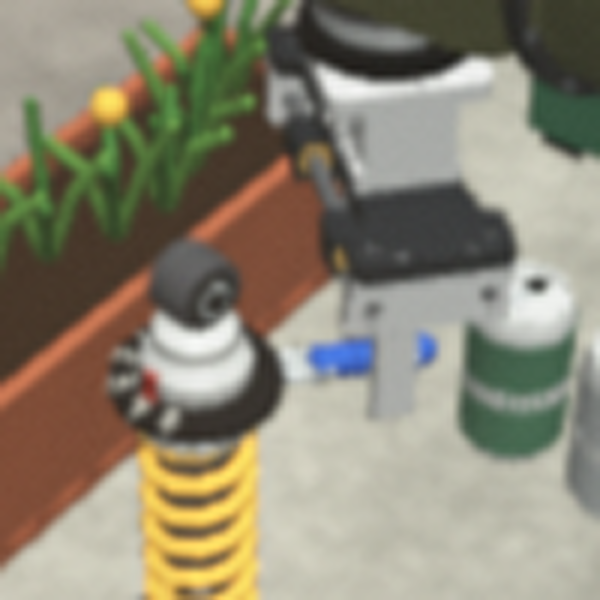

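```bash
python3 -m creep '[{"tx":0,"ty":-0.08,"tz":0,"turn":0,"fingers":45},{"tx":0,"ty":-0.2,"tz":0,"turn":0,"fingers":45},{"tx":0,"ty":-0.4,"tz":0,"turn":0,"fingers":45},{"tx":0,"ty":-0.6,"tz":0,"turn":0,"fingers":45},{"tx":0,"ty":-0.75,"tz":0,"turn":0,"fingers":45},{"tx":0.2,"ty":-0.8,"tz":0,"turn":0,"fingers":45},{"tx":0.4,"ty":-0.8,"tz":0,"turn":0,"fingers":45},{"tx":0.6,"ty":-0.8,"tz":0,"turn":0,"fingers":45},{"tx":0.8,"ty":-0.8,"tz":0,"turn":0,"fingers":45},{"tx":0.95,"ty":-0.8,"tz":0,"turn":0,"fingers":45},{"tx":0.95,"ty":-0.8,"tz":0,"turn":0,"fingers":45},{"tx":0.95,"ty":-0.8,"tz":0,"turn":0,"fingers":45}]'; python3 lev.py 7
```

```text
clock: 7.65
eef_pos: [431.1, -200.1, 387.9]
eef_rot: [-1.588, -0.009, -2.293]
wrist_force: [0.8, 0.0, 0.2]
finger_gap: 44.8
side 65 [554.7 -52.6] svd ang -133.8 radial -132.4 81.4
top 86 [555.2 -51.7] svd ang -132.7 radial -132.5 80.3
```

View pics/side7.png

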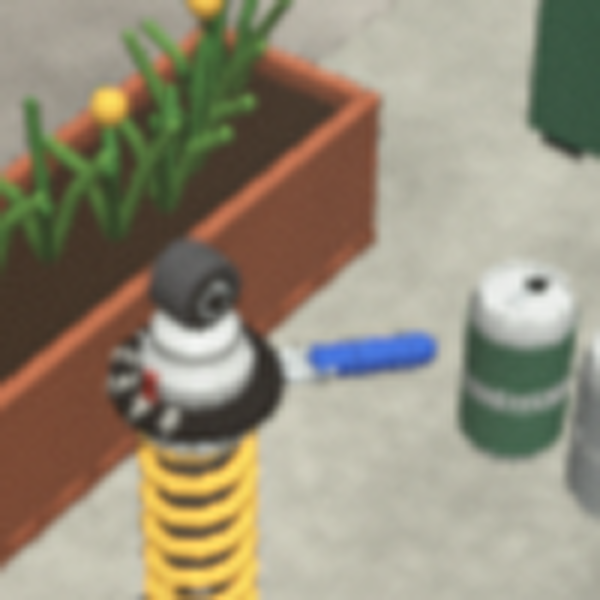

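View pics/top7.png

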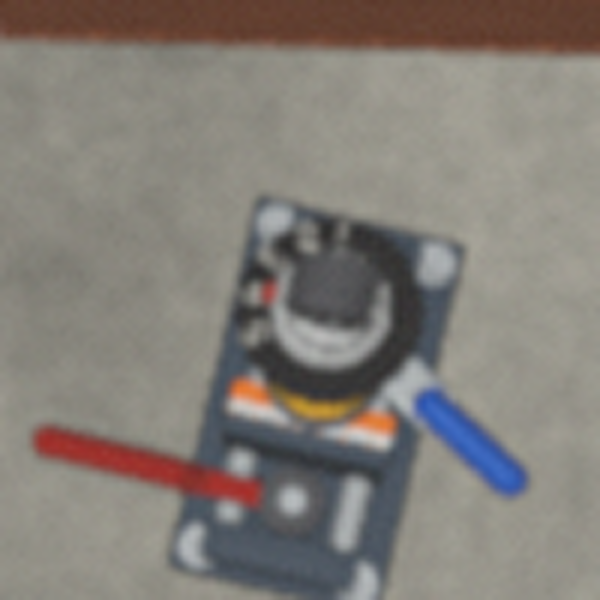

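The lever bears -132.5° in both views, which is -120° against the clamp's yaw of about -12.5°, so it is at step 4. The 4 (255,290) is by the red arrow (270,290), with only the 5 (255,335) beyond it. Last, a check of the whole scene.

```bash
python3 - <<'E'
from h import *
import cv2
a,b=load("top0.npz"),load("top7.npz")
cv2.imwrite("pics/top7f.png",b["frame"][:,:,::-1])
vv,uu=np.mgrid[:420,:560]
for c in(a,b):
    W=world(c,uu,vv)
    for n,x,y in(("g",618,-309),("s",539,-305),("o",445,-344)):
        m=(W[...,2]>95)&(W[...,2]<125)&(np.hypot(W[...,0]-x,W[...,1]-y)<45); print(n,m.sum(),W[m].mean(0).round(1) if m.any() else "")
    m=(W[...,2]>80)&(W[...,2]<100)&(np.hypot(W[...,0]-430,W[...,1]-350)<70); print("mug",m.sum(),W[m].mean(0).round(1))
E
python3 lev.py 8
```

```text
g 391 [ 617.8 -309.3  110.4]
s 399 [ 538.5 -304.9  110.3]
o 408 [ 444.9 -343.7  110.4]
mug 165 [410.5 356.9  90.6]
g 388 [ 618.1 -309.6  110.5]
s 180 [ 550.2 -295.4  109.6]
o 0 
mug 160 [410.6 357.2  90.9]
side 66 [554.5 -52.6] svd ang -134.2 radial -132.5 81.5
top 85 [555.3 -51.7] svd ang -132.2 radial -132.5 80.3
```

View pics/top7f.png

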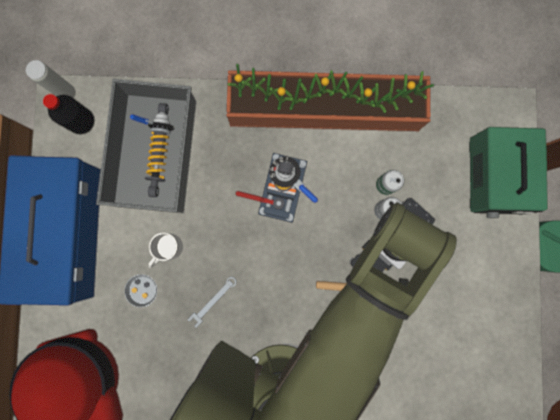

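```bash
python3 - <<'E'
from h import *
import cv2
a,b=load("side0.npz"),load("side8.npz")
cv2.imwrite("pics/side8f.png",b["frame"][:,:,::-1])
from cell import manip,monitor
s=monitor.read_state(); print(s["clock"],abs(s["qd"]).max(),s["wrist_force"])
E
```

```text
7.85 0.0029969686244559085 [ 0.46682029 -0.01152495  0.44037731]
```

View pics/side8f.png

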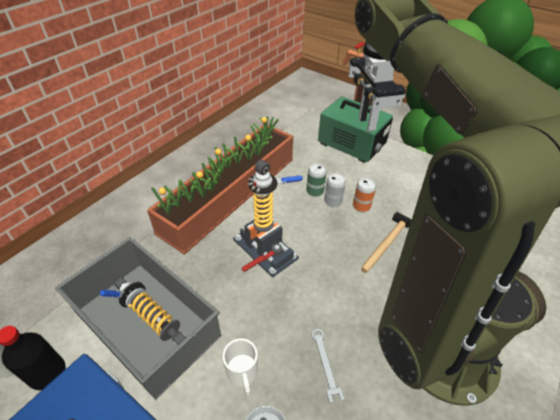

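The side view shows all three cans standing where they were, at (317,180), (335,190) and (365,195). The mug is at (240,360), the red lever is still across the clamp, and the hand is clear. I'm handing in.

```bash
python3 -c "
from cell import manip; print(manip.sign_off())"
```

```text
the job is handed in; nothing more can be done
None
```

The preload collar is at step 4 and released. I handed the job in at about 7.9 s. I held the blue lever loosely between the fingers, turned it clockwise with at most about 5 N seen at the wrist, then opened, lifted away and backed off.

**Last checks:**
- **Collar:** both cameras put the lever at -132.5° in the world. The clamp's yaw is about -12.5°, so that is -120° in the clamp's own axes, which is step 4. The numeral by the red arrow is the fourth, and the reading was unchanged in a second pair of pictures.
- **Clamp:** the red lever still lies across the clamp, so it is locked.
- **Cans and mug:** the green can and the mug measured in place to within 0.5 mm. The arm hid the orange can and half of the silver one from above. The side view shows both standing where they were.

**What disagreed:**
- **Finger height:** the images showed the finger ends about 38 mm higher than the reported TCP. I went by the images, and the lever then sat properly between the pads.
- **Starting position:** the collar measured about half way between steps 2 and 3, not on a step. I never explained this, so I turned to step 4's absolute bearing.
- **Typing slip:** one mistyped row, sent with its output hidden, dipped the tool at least 9 mm beside the lever. I saw no contact force afterwards and corrected the height before turning.

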